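# Lock the coil winder's spindle with its cross-pin

### The job

Lock the spindle of the hand coil winder so that its bobbin nut can be undone: take the red-headed locking pin from the wooden tool block and stand it in the steel bush on top of the bearing, letting go so that it rides on the spindle. Then turn the crank slowly over the top by feel until the pin drops into the spindle's hidden cross-hole and stops the crank, and push the pin fully home so that its head sits down on the bush. Never force the crank against the caught pin, nor the pin against a spindle that is not lined up, and leave the tools lying round about where they are.

Things in the scene. Friction and masses are not known exactly. Their poses are not given: they have to be found in the camera images.
- winder: Green cast hand coil winder, fixed to the bench; base 84 x 150 x 12 mm. Origin on the bench straight below the vertical pin bore; z up, y along the level spindle (crank on the -y side, white bobbin on the +y side). The bore is 11.5 mm wide: from the bush top at z = 130 mm down to the spindle's top at z = 104 mm, then on below the spindle from 74 to 46 mm.
- bush_mouth (a point): Centre of the mouth of the steel bush (25 mm across), top of the bore, 130 mm above the bench.
- ball_stop (a point): Point on the bore's axis 66 mm above the bench, hidden in the casting, where a spring ball reaches into the bore: it stops the falling pin, which needs a push of about 6 to 14 N from there to go home.
- crank: The turning part: spindle, crank and bobbin. Origin on the spindle axis below the bush, 90 mm above the bench; y along the spindle. z points along the crank arm; turning about +y swings the arm's top to the winder's +x (away from the robot: the way over the top). It starts leaning 50 to 92 degrees to the winder's -x side, has no stops and stays where it is left; turning takes 0.15 N m.
- crank_grip (a point): Middle of the crank's black grip sleeve, on its centre line. The sleeve is 17.6 mm thick, 66 mm long, parallel to the spindle and turns freely on its stud; this point is 52 mm from the spindle axis and 110 mm from the bore towards the winder's -y. Turning takes about 3 N here; more than 15 N against the caught pin spoils it.
- cross_hole (a point): Centre of the cross-hole, on the spindle axis under the bush, hidden in the bearing. The 12.5 mm hole goes right across the 28 mm spindle, so it comes up twice a turn; its angle to the crank is unknown and differs each time. Over the top it comes up after 25 to 150 degrees, with the arm 30 degrees short of upright to 60 past it. With the pin in, the crank has 7 degrees of play, then stops dead.
- pin: Locking pin, about 60 g. Origin at its tip, z along it to the head. Steel shank 10 mm thick, 76 mm long, the last 7 mm tapered to 5 mm; red head 22 mm thick, from 76 to 100 mm. Starts upright in the tool block, tip 8 mm above the bench. Tip heights: 104 mm riding on the spindle, 58 to 70 mm once dropped into the cross-hole, 54 mm fully home with the head on the bush.
- pin_block: Light wooden tool block 110 x 46 x 40 mm, fixed to the bench; origin under its centre, x along its length. The pin's hole (11.5 mm wide, 32 mm deep) is at x = -34 mm; two steel punches up to 88 mm high stand at x = 26 and 41 mm.
- pliers_blue: Small pliers with blue handles, 50 x 132 x 10 mm, lying behind the winder; a bystander. Origin under the middle.
- tape_masking: Roll of cream tape, 94 mm across, 24 mm high; a bystander. Origin under the middle.
- driver_red: Red-handled screwdriver, 167 mm long, 21 mm thick, lying in front of the winder; a bystander. Origin under the middle.

How it is judged:
By the outcome, as a careful person would: the job done as asked, in the order asked, and still so for the second after the job is handed in, with the robot touching nothing.
It also fails if it takes over 72 s, if anything falls off the work surface, if the arm or the gripper's body presses on something with over 40 N, if the wrist force passes 120 N, or if a joint passes its speed limit or range.

### The arm

A 7-joint arm with a two-finger parallel gripper is mounted at the origin on a cart in front of the work surface, level with it; the furniture and walls round the work are solid. World frame = base frame: x ahead of the robot, y to its left, z up, the work surface at z = 0. Lengths are in m, angles in rad, forces in N, time in s.
With the tool pointing down it reaches from about 0.4 to 0.85 m from the base axis. Payload 10.4 kg.
Tool frame: the origin (TCP) lies at the very end of the fingers, on their centre line; the grasp point (between the pads) lies 19 mm behind it (r.pinch_z is the distance from the TCP to the grasp point, in m); z points along the fingers, y is the line along which they close (so a half turn about z gives the same grasp; the last joint's range is limited). The gripper opens to 87 mm and grips with 3 to 60 N. Pads are 19 mm wide; open, the fingers measure 117 mm over their backs; the gripper's body (75 mm by 190 mm) begins 51 mm behind the grasp point.
Start: joints at [-1.31, 0.332, -0.065, 1.46, 0.022, 1.35, -0.088], TCP at [0.175, 0.6, 0.223] pointing down, gripper open.
Joint ranges: [-2.6, 2.6], [-0.5, 2.12], [-1.47, 1.34], [0.16, 2.42], [-1.27, 4.41], [0.06, 2.06], [-2.6, 2.6]. Speed limits (rad/s): [2.22, 2.22, 2.79, 2.79, 3.14, 3.14, 3.14].

### API

Orientations are given as a unit quaternion [x, y, z, w].
In Python, from bench import sensors, vision, r gives the robot as it stands.
- The arm moves only by the shell command python3 -m crank 'ROWS' [OPENING] [FORCE]. ROWS is JSON, a list of rows, each a list of 2 entries, a list of its own where there are three numbers: the shift along the tool's x, y, z normalised to -1 to 1, where 1 is 3 cm, then the turn about the tool's z normalised to -1 to 1, where 1 is 8 degrees. A call has 1 to 12 rows; each row shifts and turns the commanded pose from where the row before left it, along the tool's axes as they then stand; what a row does not reach is not made up. A row lasts 1/8 s, in which the tool goes at most 62.5 mm and 10.7 degrees, less where a joint would pass 70% of its speed; a pose out of reach is approached as far as the arm can. A call with a number of a shift or a turn outside -1 to 1 is refused whole. A call with a gripper value outside its range is refused whole. OPENING is the opening, from 0 (shut) to 1 (fully open), set as the call begins (- or left out, the last holds). The fingers move at their own pace and stop on an object; FORCE is the grip in N (left out, the last holds). Time passes only in rows, so rows that do not move let the fingers close. It gives the time, the measured TCP pose, the force, the opening and the grip force at its end, in the units of the state.
- sensors.read_state(): the state, without advancing time (a new reading comes with each control period).
- vision.camera(name): name is "scene" or "top" or "wrist"; returns the picture (384x512x3 uint8, red, green, blue); there is no depth.
- vision.camera_model(name): a dict with "vertical_fov" (degrees; the focal length in pixels is half the picture's height over the tangent of half this angle, whatever the lens; pixels are square), "cx", "cy" (the principal point, pixels), "camera_from_world" (4x4, takes a point from world to camera coordinates); the wrist camera has in their place "hand_eye" (4x4, takes a point from camera to tool coordinates, whose origin is the TCP and whose axes are the flange's). Camera axes: x right, y down, z forward; pixel columns grow to the right and rows downward; lengths in m; the calibration is good to about 2 mm. The wrist camera is an equidistant fisheye: a pixel r from the principal point sees the ray r / f radians off the axis. A picture is of the moment at which its call begins: read the wrist's pose just before it. camera_model takes no time and is no camera call.
- r.close_job(): hands the job in; it is judged then, once.
The state is a dict: "time": time; "joint_positions": joint angles; "joint_vel": joint speeds; "joint_torque": joint torques, N m; "ee_pos": TCP position; "eef_rot": TCP orientation; "ft_force": force on the tool from outside, world axes, zero at the start; "torque": the same for the moment, N m; "width": finger opening in m; "grip_force": force on a finger pad.
Only numpy, scipy, OpenCV 4.12 (cv2) and the standard library are available. Lean on these libraries where they do the work, as an engineer would, in place of code of your own. Each camera call takes 0.05 s, during which the arm holds its last target. There are 200 camera calls.

## Working session

There is one attempt and no reset: what is moved stays moved. The work goes in short steps, Python scripts to look and compute and a shell command to move; the robot and the scene stay as the last step left them, time stands still between calls to the robot, and variables do not carry over. Pictures are saved under pics/ and viewed, at most 10 in all, crops included, and the job is handed in when it is done.

```bash
mkdir -p pics; ls; python3 - <<'E'
from bench import sensors, vision, r
import cv2,numpy as np
s=sensors.read_state();print({k:np.round(v,3).tolist() for k,v in s.items()})
a=vision.camera("scene");b=vision.camera("top")
cv2.imwrite("pics/scene.png",a[:,:,::-1]);cv2.imwrite("pics/top.png",b[:,:,::-1])
for n in("scene","top","wrist"):print(n,vision.camera_model(n))
E
```

```text
pics
{'time': 0.0, 'joint_positions': [-1.31, 0.333, -0.065, 1.461, 0.022, 1.35, -0.089], 'joint_vel': [-0.0, 0.001, -0.001, 0.0, 0.002, -0.0, 0.0], 'joint_torque': [0.0, -62.324, 0.025, -38.99, -0.061, 0.039, 0.0], 'ee_pos': [0.175, 0.6, 0.222], 'eef_rot': [0.141, 0.99, -0.001, -0.0], 'ft_force': [-0.096, -0.053, -0.009], 'torque': [-0.004, 0.037, -0.007], 'grip_force': 0.0, 'width': 0.087}
scene {'vertical_fov': 48.66299644327026, 'cx': 253.90579564305867, 'cy': 186.25068671436546, 'camera_from_world': array([[ 0.43677144, -0.89955517,  0.00558655, -0.37232375],
       [-0.59162352, -0.29192494, -0.75150612,  0.36659272],
       [ 0.67765207,  0.32493128, -0.65970247,  0.61586314],
       [ 0.        ,  0.        ,  0.        ,  1.        ]])}
top {'vertical_fov': 50.22111458151543, 'cx': 257.27489792415037, 'cy': 191.77468807903134, 'camera_from_world': array([[ 0.00206602, -0.99966788,  0.02568763, -0.16360294],
       [-0.9810265 , -0.00700606, -0.19374705,  0.5477348 ],
       [ 0.19386267, -0.02479996, -0.98071516,  0.934272  ],
       [ 0.        ,  0.        ,  0.        ,  1.        ]])}
wrist {'vertical_fov': 65.70646984690485, 'cx': 251.82781941734868, 'cy': 190.7139196766213, 'hand_eye': array([[ 5.91493225e-04, -9.70674677e-01, -2.40396176e-01,
         6.43945204e-02],
       [ 9.99999550e-01,  3.95738072e-04,  8.62576252e-04,
        -6.94178543e-05],
       [-7.42147005e-04, -2.40396578e-01,  9.70674474e-01,
        -1.61647162e-01],
       [ 0.00000000e+00,  0.00000000e+00,  0.00000000e+00,
         1.00000000e+00]])}
```

View pics/scene.png

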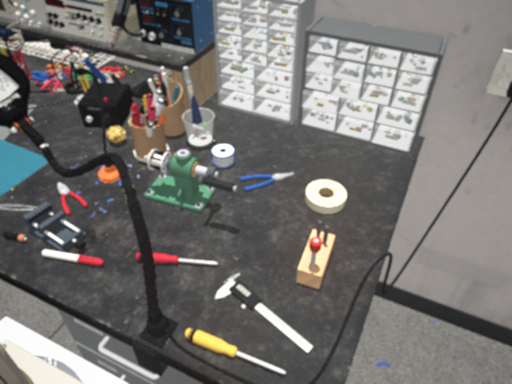

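View pics/top.png

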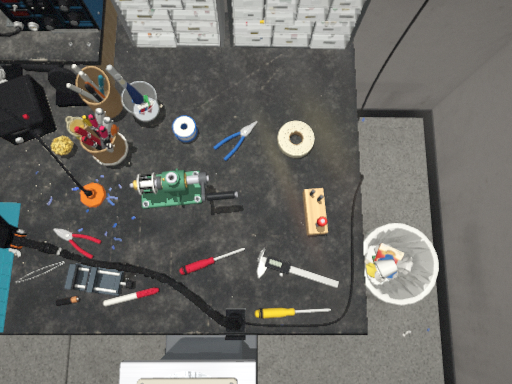

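The scene view shows the winder at about (183,180) and the pin head at (316,243). In the top view the bush is at about (173,178), the grip at (222,195) and the pin head at (322,222). I'll zoom in on these.

```bash
python3 - <<'E'
import cv2,numpy as np
s=cv2.imread("pics/scene.png");t=cv2.imread("pics/top.png")
def c(i,x,y,w,h):return cv2.resize(i[y:y+h,x:x+w],(400,300),interpolation=cv2.INTER_CUBIC)
# scale 4 (100x75)
m=np.vstack([np.hstack([c(s,140,140,100,75),c(t,135,150,100,75)]),np.hstack([c(s,270,220,100,75),c(t,270,175,100,75)])])
cv2.imwrite("pics/m.png",m)
E
```

```text
(no output)
```

View pics/m.png

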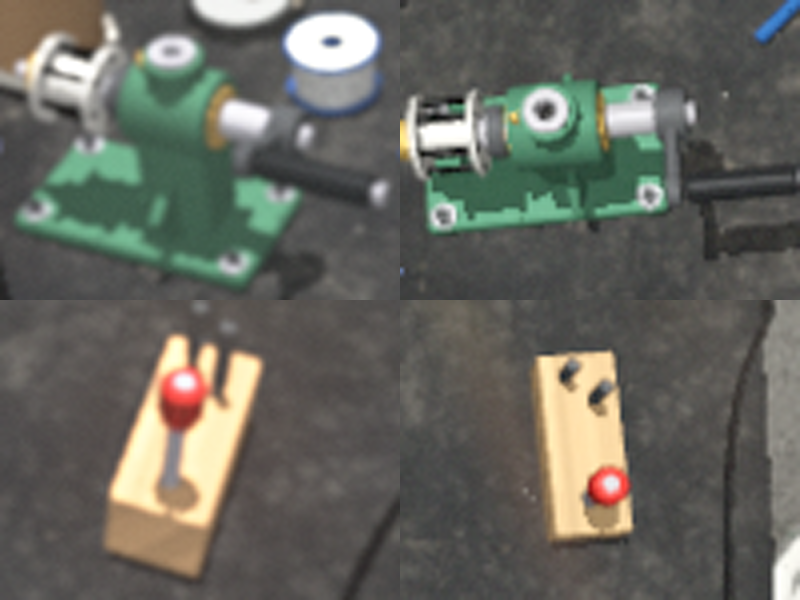

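The crops put the bush mouth at scene (183,152.5) / top (171.5,177.5), the pin head at scene (316,244.5) / top (322,221.7) and the grip middle at scene (218.5,184) / top (220.7,195.7).

```bash
cat >h.py <<'E'
from bench import sensors, vision, r
import cv2,numpy as np
from scipy.spatial.transform import Rotation as R
def ray(n,u,v,st=None):
    m=vision.camera_model(n);f=192/np.tan(np.radians(m["vertical_fov"]/2))
    d=np.array([(u-m["cx"])/f,(v-m["cy"])/f,1.])
    if n=="wrist":
        q=np.hypot(d[0],d[1]);d=np.r_[d[:2]/max(q,1e-9)*np.sin(q),np.cos(q)]
        T=np.eye(4);T[:3,:3]=R.from_quat(st["eef_rot"]).as_matrix();T[:3,3]=st["ee_pos"];T=T@m["hand_eye"]
    else:T=np.linalg.inv(m["camera_from_world"])
    d=T[:3,:3]@d;return T[:3,3],d/np.linalg.norm(d)
def atz(n,u,v,z,st=None):
    o,d=ray(n,u,v,st);return o+d*(z-o[2])/d[2]
def tri(*rays):
    A=sum(np.eye(3)-np.outer(d,d) for o,d in rays);b=sum((np.eye(3)-np.outer(d,d))@o for o,d in rays)
    return np.linalg.solve(A,b)
def totool(p,st):
    "shift from TCP to world p, in tool axes, units of 3cm"
    return R.from_quat(st["eef_rot"]).inv().apply(np.array(p)-st["ee_pos"])/.03
E
python3 - <<'E'
from h import *
np.set_printoptions(precision=4,suppress=True)
for k,s,t,z in [("bush",(183,152.5),(171.5,177.5),.13),("pin",(316,244.5),(322,221.7),.096),("grip",(218.5,184),(220.7,195.7),.1)]:
    print(k,tri(ray("scene",*s),ray("top",*t)),atz("top",*t,z),atz("scene",*s,z))
T=lambda x,y,z,c:atz("top",c[0]+x/4,c[1]+y/4,z)
W=(35,150)
a=T(443,217,.014,W);b=T(650,195,.014,W);c=T(645,95,.014,W);print("bolts",a,b,c,"spindle yaw",np.degrees(np.arctan2(-(a-b)[0],(a-b)[1])))
B=(170,100)
p=[T(*q,.04,B) for q in((537,355),(612,352),(632,533),(552,541))];print("block",p)
s=sensors.read_state();print(R.from_quat(s["eef_rot"]).as_matrix())
E
```

```text
bush [0.5654 0.0331 0.1277] [0.5649 0.0326 0.13  ] [0.5629 0.0313 0.13  ]
pin [ 0.4719 -0.3092  0.0953] [ 0.4716 -0.3087  0.096 ] [ 0.4716 -0.3097  0.096 ]
grip [ 0.5281 -0.076   0.1079] [ 0.5299 -0.076   0.1   ] [ 0.5355 -0.0708  0.1   ]
bolts [0.5231 0.1153 0.014 ] [ 0.5379 -0.0126  0.014 ] [ 0.6021 -0.0075  0.014 ] spindle yaw 6.582478210639762
block [array([ 0.56  , -0.2774,  0.04  ]), array([ 0.5622, -0.3239,  0.04  ]), array([ 0.4506, -0.3328,  0.04  ]), array([ 0.4455, -0.2841,  0.04  ])]
[[-0.96    0.28   -0.0003]
 [ 0.28    0.96   -0.0012]
 [-0.0001 -0.0012 -1.    ]]
```

```bash
python3 - <<'E'
from h import *
np.set_printoptions(precision=3,suppress=True)
# gooseneck: for each top-view pixel on it, project ray heights into scene image
m=vision.camera_model("scene");f=192/np.tan(np.radians(m["vertical_fov"]/2));M=m["camera_from_world"]
for q in[(235,320),(200,300),(160,276),(110,258),(60,248),(10,235),(0,225)]:
    for z in np.arange(0,.6,.1):
        p=atz("top",*q,z);c=M@np.r_[p,1];print(q,p,(f*c[0]/c[2]+m["cx"]).round(),(f*c[1]/c[2]+m["cy"]).round())
w=vision.camera("wrist");cv2.imwrite("pics/w0.png",w[:,:,::-1])
E
```

```text
(235, 320) [ 0.245 -0.11   0.   ] 159.0 331.0
(235, 320) [ 0.256 -0.112  0.1  ] 156.0 293.0
(235, 320) [ 0.267 -0.115  0.2  ] 151.0 249.0
(235, 320) [ 0.278 -0.117  0.3  ] 146.0 195.0
(235, 320) [ 0.288 -0.12   0.4  ] 140.0 128.0
(235, 320) [ 0.299 -0.123  0.5  ] 132.0 44.0
(200, 300) [ 0.292 -0.024  0.   ] 136.0 292.0
(200, 300) [ 0.298 -0.035  0.1  ] 134.0 258.0
(200, 300) [ 0.304 -0.046  0.2  ] 130.0 218.0
(200, 300) [ 0.311 -0.057  0.3  ] 126.0 168.0
(200, 300) [ 0.317 -0.068  0.4  ] 121.0 107.0
(200, 300) [ 0.323 -0.079  0.5  ] 115.0 29.0
(160, 276) [0.348 0.075 0.   ] 115.0 254.0
(160, 276) [0.349 0.054 0.1  ] 112.0 223.0
(160, 276) [0.35  0.033 0.2  ] 110.0 186.0
(160, 276) [0.351 0.013 0.3  ] 106.0 141.0
(160, 276) [ 0.351 -0.008  0.4  ] 102.0 85.0
(160, 276) [ 0.352 -0.028  0.5  ] 97.0 14.0
(110, 258) [0.391 0.199 0.   ] 83.0 221.0
(110, 258) [0.388 0.166 0.1  ] 82.0 193.0
(110, 258) [0.385 0.133 0.2  ] 80.0 159.0
(110, 258) [0.381 0.101 0.3  ] 77.0 118.0
(110, 258) [0.378 0.068 0.4  ] 74.0 67.0
(110, 258) [0.374 0.035 0.5  ] 71.0 1.0
(60, 248) [0.415 0.322 0.   ] 50.0 198.0
(60, 248) [0.409 0.277 0.1  ] 49.0 172.0
(60, 248) [0.404 0.233 0.2  ] 48.0 140.0
(60, 248) [0.398 0.188 0.3  ] 46.0 102.0
(60, 248) [0.392 0.143 0.4  ] 44.0 53.0
(60, 248) [0.387 0.099 0.5  ] 42.0 -9.0
(10, 235) [0.447 0.447 0.   ] 23.0 175.0
(10, 235) [0.438 0.39  0.1  ] 22.0 151.0
(10, 235) [0.429 0.333 0.2  ] 21.0 121.0
(10, 235) [0.42  0.276 0.3  ] 20.0 85.0
(10, 235) [0.411 0.22  0.4  ] 19.0 40.0
(10, 235) [0.403 0.163 0.5  ] 18.0 -18.0
(0, 225) [0.471 0.474 0.   ] 23.0 167.0
(0, 225) [0.46  0.415 0.1  ] 22.0 143.0
(0, 225) [0.449 0.355 0.2  ] 21.0 114.0
(0, 225) [0.438 0.296 0.3  ] 21.0 79.0
(0, 225) [0.426 0.236 0.4  ] 19.0 35.0
(0, 225) [0.415 0.177 0.5  ] 18.0 -22.0
```

View pics/w0.png

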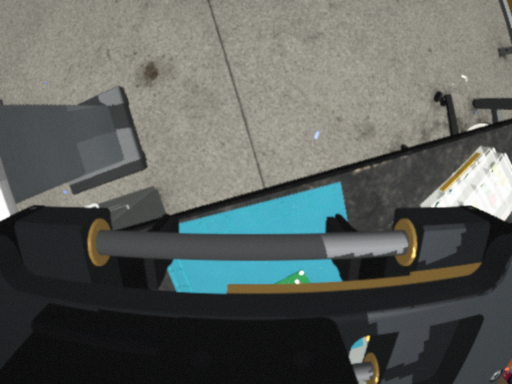

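The wrist view shows only the bench's left edge and the gripper. From the two fixed views, the lamp's gooseneck arches to about z 0.26 m around (0.25..0.45, -0.1..0.35), so I'll lift to about 0.47 m and go over it.

```bash
python3 -m crank '[[[0,0,-1],-0.89],[[0,0,-1],-0.89],[[0,0,-1],-0.89],[[0,0,-1],0],[[0,0,-1],0],[[0,0,-1],0],[[0,0,-1],0],[[0,0,-1],0],[[-0.3,-0.5,-0.3],0]]'
python3 -m crank '[[[-0.7,-1,0],0],[[-0.7,-1,0],0],[[-0.7,-1,0],0],[[-0.7,-1,0],0],[[-0.7,-1,0],0],[[-0.7,-1,0],0],[[-0.7,-1,0],0],[[-0.7,-1,0],0],[[-0.7,-1,0],0],[[-0.5,-1,0],0]]'
python3 -m crank '[[[0,-1,0],0],[[0,-1,0],0],[[0,-1,0],0],[[0,-1,0],0],[[0,-1,0],0],[[0,-1,0],0],[[0,-1,0],0],[[0,-1,0],0],[[0,-1,0],0],[[0,-1,0],0],[[0,-1,0],0],[[0,-1,0],0]]'
python3 - <<'E'
from h import *
s=sensors.read_state();print(s["ee_pos"],s["joint_positions"],s["time"],R.from_quat(s["eef_rot"]).as_matrix().round(3).tolist(),totool([.4717,-.309,.2],s))
E
```

```text
time: 1.27
ee_pos: [0.1847, 0.5863, 0.4723]
eef_rot: [-0.045, 0.999, 0.001, -0.0]
ft_force: [0.6, -0.2, -0.7]
width: 0.0871
grip_force: 0.0
time: 2.52
ee_pos: [0.4161, 0.3028, 0.4705]
eef_rot: [-0.044, 0.999, -0.0, -0.0]
ft_force: [-0.1, -0.9, 0.9]
width: 0.0872
grip_force: 0.0
time: 4.03
ee_pos: [0.4464, -0.0554, 0.4705]
eef_rot: [-0.044, 0.999, 0.0, -0.0]
ft_force: [-0.2, 0.2, 0.2]
width: 0.0871
grip_force: 0.0
[ 0.44637963 -0.05535711  0.47052637] [-0.53977432 -0.1054729   0.50590592  1.41687984  0.05173613  1.81760587
  1.63524791] 4.025 [[-0.996, -0.088, -0.001], [-0.088, 0.996, 0.001], [0.001, 0.001, -1.0]] [-0.10447975 -8.50449148  9.00967327]
```

```bash
python3 -m crank '[[[0,-1,0],0],[[0,-1,0],0],[[0,-1,0],0],[[0,-1,0],0],[[0,-1,0.5],0],[[0,-1,1],0],[[0,-1,1],0],[[-0.1,-1,1],0],[[0,-0.5,1],0],[[0,0,1],0],[[0,0,1],0],[[0,0,1],0]]'
python3 -m crank '[[[0,0,1],0],[[0,0,0.5],0],[[0,0,0],0]]'
python3 - <<'E'
from h import *
s=sensors.read_state();print(s["ee_pos"],s["joint_positions"],s["time"],totool([.4717,-.309,.077],s))
w=vision.camera("wrist");cv2.imwrite("pics/w1.png",w[:,:,::-1])
E
```

```text
time: 5.52
ee_pos: [0.4712, -0.3075, 0.2446]
eef_rot: [-0.044, 0.999, 0.001, -0.0]
ft_force: [0.2, 0.0, 0.1]
width: 0.087
grip_force: 0.0
time: 5.9
ee_pos: [0.4718, -0.3071, 0.2007]
eef_rot: [-0.044, 0.999, 0.001, -0.001]
ft_force: [-1.0, 0.1, 0.8]
width: 0.0867
grip_force: 0.0
[ 0.4717981  -0.30707541  0.20074087] [-0.19034738  0.25794685  0.81251697  1.6943359  -0.19487357  1.2749474
  2.32219832] 5.9 [ 3.39325051e-03 -6.83396407e-02  4.12462833e+00]
```

View pics/w1.png

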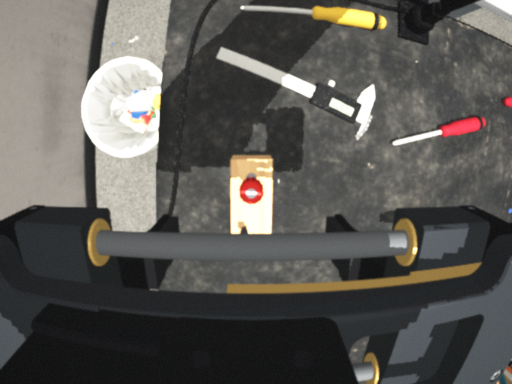

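The red head is at (251,190), centred between the fingers, and the block's punches are hidden behind the gripper.

```bash
python3 - <<'E'
from h import *
s=sensors.read_state();p=atz("wrist",251,190,.097,s);print(p,totool([*p[:2],.078],s))
E
python3 -m crank '[[[0,-0.05,1],0],[[0,0,1],0],[[0,0,1],0],[[0,0,0.8],0],[[0,0,0.3],0],[[0,0,0],0]]' 0.6
```

```text
[ 0.47342958 -0.30820031  0.097     ] [-0.03010574 -0.0306744   4.12629258]
time: 6.7
ee_pos: [0.4732, -0.3088, 0.0791]
eef_rot: [-0.044, 0.999, -0.0, 0.0]
ft_force: [0.4, -0.0, -0.6]
width: 0.0528
grip_force: 0.0
```

```bash
python3 -m crank '[[[0,0,0],0],[[0,0,0],0],[[0,0,0],0],[[0,0,0],0],[[0,0,0],0]]' 0 25
python3 -m crank '[[[0,0,-0.3],0],[[0,0,-0.7],0],[[0,0,-1],0],[[0,0,-1],0],[[0,0,-1],0],[[0,0,-1],0],[[0,0,-1],0],[[0,0,0],0]]'
python3 - <<'E'
from h import *
s=sensors.read_state();print(s["ee_pos"],s["ft_force"],s["width"],totool([.5645,.0325,.235],s))
E
```

```text
time: 7.32
ee_pos: [0.4731, -0.3086, 0.0787]
eef_rot: [-0.045, 0.999, 0.0, 0.0]
ft_force: [0.2, -0.5, 0.8]
width: 0.0211
grip_force: 25.0
time: 8.32
ee_pos: [0.4736, -0.3094, 0.261]
eef_rot: [-0.044, 0.999, -0.001, 0.002]
ft_force: [0.5, 0.3, -0.7]
width: 0.0213
grip_force: 25.0
[ 0.47357837 -0.3094206   0.26100155] [ 0.48623441  0.33353344 -0.71885585] 0.021321093680110575 [-4.02428127 11.08582888  0.86353412]
```

```bash
python3 -m crank '[[[-0.4,0.5,0],0],[[-0.4,1,0],0],[[-0.4,1,0],0],[[-0.4,1,0],0],[[-0.4,1,0],0],[[-0.4,1,0],0],[[-0.4,1,0],0],[[-0.4,1,0],0],[[-0.4,1,0],0],[[-0.4,1,0],0],[[0,1,0],0],[[0,0.6,0],0]]'
python3 -m crank '[[[0,0,0.3],0],[[0,0,0.3],0],[[0,0,0],0],[[0,0,0],0]]'
python3 - <<'E'
from h import *
s=sensors.read_state();print(s["ee_pos"],s["joint_positions"],s["ft_force"],totool([.5645,.0325,.221],s))
w=vision.camera("wrist");a=vision.camera("scene");b=vision.camera("top")
c=lambda i,x,y:cv2.resize(i[y:y+75,x:x+100],(400,300),interpolation=cv2.INTER_CUBIC)
m=np.vstack([np.hstack([cv2.resize(w,(400,300)),c(w,200,150)]),np.hstack([c(a,140,110),c(b,135,130)])])
cv2.imwrite("pics/m2.png",m[:,:,::-1])
E
```

```text
time: 9.82
ee_pos: [0.5622, 0.0368, 0.2573]
eef_rot: [-0.046, 0.999, 0.0, -0.001]
ft_force: [0.6, -0.4, 0.5]
width: 0.0214
grip_force: 25.0
time: 10.32
ee_pos: [0.5629, 0.0329, 0.2406]
eef_rot: [-0.044, 0.999, -0.0, 0.0]
ft_force: [1.0, 0.9, -1.0]
width: 0.0211
grip_force: 25.0
[0.56293878 0.03288721 0.24060858] [-0.66310893  0.20031763  0.60739255  1.62930648 -0.11664241  1.34842191
  1.61913298] [ 0.962004    0.91409326 -1.0247657 ] [-0.05062696 -0.01737792  0.65362689]
```

View pics/m2.png

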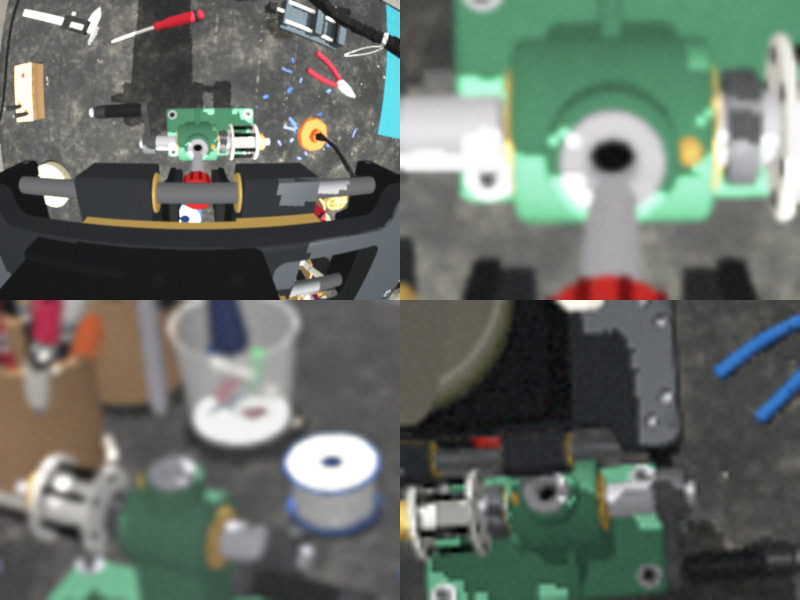

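The wrist crop shows the bush mouth at full-image (253,188.8), with the pin tip just behind it at about (253,194.5). The rest of the scene is undisturbed.

```bash
python3 - <<'E'
from h import *
s=sensors.read_state();p=atz("wrist",253,188.8,.13,s);q=atz("wrist",253,194.5,s["ee_pos"][2]-.071,s);print("bush",p,"tip",q,totool(p,s),s["ee_pos"])
E
```

```text
bush [0.56420003 0.03450637 0.13      ] tip [0.55935717 0.03389133 0.16982093] [-0.04064155  0.03190051  3.69405678] [0.56301704 0.03342281 0.24082093]
```

```bash
python3 -m crank '[[[-0.05,0.02,0.6],0],[[0,0,0.6],0],[[0,0,0.3],0],[[0,0,0],0]]'; python3 -m crank '[[[0,0,0.1],0],[[0,0,0.1],0],[[0,0,0],0]]'
```

```text
time: 10.98
ee_pos: [0.564, 0.0342, 0.1946]
eef_rot: [-0.044, 0.999, -0.0, -0.001]
ft_force: [-0.1, 0.4, -0.5]
width: 0.0215
grip_force: 25.0
time: 11.35
ee_pos: [0.5643, 0.0343, 0.1895]
eef_rot: [-0.044, 0.999, -0.0, 0.0]
ft_force: [0.1, -1.2, -1.9]
width: 0.0213
grip_force: 25.0
```

```bash
python3 -m crank '[[[0,0,0.1],0],[[0,0,0.1],0],[[0,0,0],0]]'; python3 - <<'E'
from h import *
print(sensors.read_state()["ft_force"])
a=vision.camera("scene");w=vision.camera("wrist")
c=lambda i,x,y:cv2.resize(i[y:y+75,x:x+100],(400,300),interpolation=cv2.INTER_CUBIC)
cv2.imwrite("pics/m3.png",np.hstack([c(w,200,150),c(a,140,90)])[:,:,::-1])
E
```

```text
time: 11.72
ee_pos: [0.5642, 0.0344, 0.1832]
eef_rot: [-0.044, 0.999, -0.0, -0.0]
ft_force: [1.5, -2.0, -2.2]
width: 0.0209
grip_force: 25.0
[ 1.48918151 -2.03866505 -2.1701999 ]
```

View pics/m3.png

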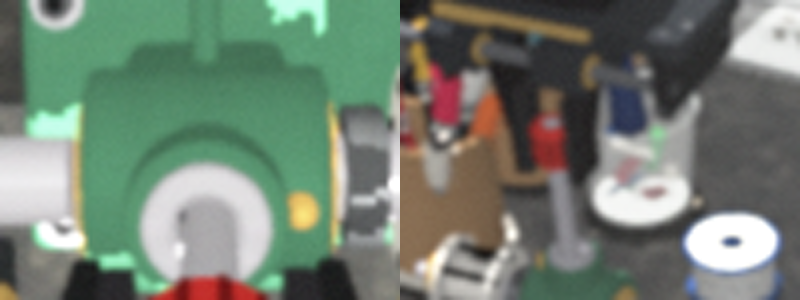

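The pin's shank is standing in the bush with only small side force, so I'll let go and rise.

```bash
python3 -m crank '[[[0,0,0],0],[[0,0,0],0],[[0,0,0],0],[[0,0,-0.3],0],[[0,0,-1],0],[[0,0,-1],0],[[0,0,-0.3],0],[[0,0,0],0]]' 0.6 25
python3 - <<'E'
from h import *
s=sensors.read_state();print(s["ee_pos"],s["joint_positions"])
a=vision.camera("scene");b=vision.camera("top")
c=lambda i,x,y:cv2.resize(i[y:y+75,x:x+100],(400,300),interpolation=cv2.INTER_CUBIC)
cv2.imwrite("pics/m4.png",np.hstack([c(a,140,125),c(b,160,150)])[:,:,::-1])
# grip pose model from the bush at yaw 6.6
yw=np.radians(6.6);X=np.array([np.cos(yw),np.sin(yw),0]);Y=np.array([-np.sin(yw),np.cos(yw),0])
for L in(60,70,80):
    g=np.array([.5642,.0344,.09])-.11*Y+.052*(-np.sin(np.radians(L))*X+np.cos(np.radians(L))*np.array([0,0,1]));print(L,g)
    for n in("scene","top"):
        m=vision.camera_model(n);f=192/np.tan(np.radians(m["vertical_fov"]/2));q=m["camera_from_world"]@np.r_[g,1];print(n,f*q[0]/q[2]+m["cx"],f*q[1]/q[2]+m["cy"])
E
```

```text
time: 12.82
ee_pos: [0.5644, 0.0345, 0.2618]
eef_rot: [-0.045, 0.999, 0.0, 0.0]
ft_force: [0.3, 0.4, -0.8]
width: 0.0523
grip_force: 0.0
[0.56443974 0.03454044 0.26176562] [-0.66667741  0.19270665  0.60964548  1.59264061 -0.11206785  1.39071207
  1.61418609]
60 [ 0.53210821 -0.08004701  0.116     ]
scene 221.22629699470374 180.40951733810064
top 222.08782005116967 193.46036581936968
70 [ 0.5283029  -0.0804873   0.10778505]
scene 220.69142011940136 184.57058387043236
top 222.46141568990035 195.78661303940487
80 [ 0.52597246 -0.08075694  0.09902971]
scene 220.44901156246286 188.4532768471833
top 222.7799177890413 197.48637112490016
```

View pics/m4.png

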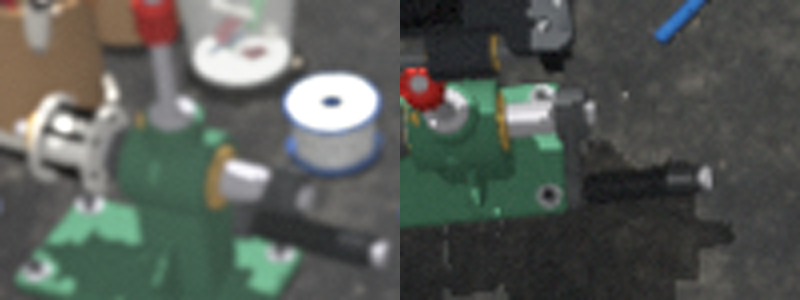

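The pin stands upright, riding in the bush, and the arm leans about 70°. Next I'll turn the tool 88° so the fingers straddle the sleeve.

```bash
python3 -m crank '[[[0,0,0],0.92],[[0,0,0],0.92],[[0,0,0],0.92],[[0,0,0],0.92],[[0,0,0],0.92],[[0,0,0],0.92],[[0,0,0],0.92],[[0,0,0],0.92],[[0,0,0],0.92],[[0,0,0],0.92],[[0,0,0],0.92],[[0,0,0],0.92]]'
python3 - <<'E'
from h import *
s=sensors.read_state();print(s["ee_pos"],s["joint_positions"],R.from_quat(s["eef_rot"]).as_matrix().round(3).tolist(),totool([.5286,-.0835,.18],s))
E
```

```text
time: 14.42
ee_pos: [0.5638, 0.0345, 0.2604]
eef_rot: [0.666, 0.746, -0.001, -0.0]
ft_force: [0.1, 0.9, -0.5]
width: 0.0526
grip_force: 0.0
[0.56379578 0.0344909  0.26038244] [-0.8130899   0.21458409  0.78891699  1.60068899 -0.15371516  1.39233571
  0.10607762] [[-0.114, 0.993, -0.002], [0.993, 0.114, -0.0], [-0.0, -0.002, -1.0]] [-3.77310972 -1.60869125  2.68330472]
```

```bash
python3 -m crank '[[[-0.5,-0.2,0],0],[[-1,-0.4,0],0],[[-1,-0.5,0],0],[[-1,-0.5,0.5],0],[[-0.27,0,1],0],[[0,0,1],0],[[0,0,0.2],0],[[0,0,0],0]]'
python3 - <<'E'
from h import *
s=sensors.read_state();print(s["ee_pos"],s["joint_positions"])
w=vision.camera("wrist");cv2.imwrite("pics/w5.png",w[:,:,::-1])
E
```

```text
time: 15.42
ee_pos: [0.5298, -0.084, 0.1808]
eef_rot: [0.664, 0.748, -0.0, -0.0]
ft_force: [0.1, -0.2, -0.1]
width: 0.0521
grip_force: 0.0
[ 0.52981703 -0.08397743  0.18083653] [-0.67641578  0.20463909  0.85094946  1.78978638 -0.16316284  1.22038854
  0.33982577]
```

View pics/w5.png

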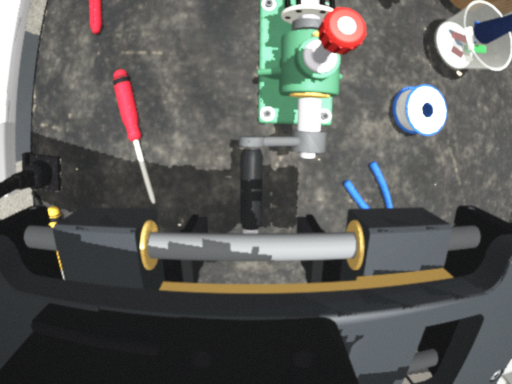

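The sleeve runs from (252,150) to (250,225), aligned between the fingers. The pin is still standing, at (343,30).

```bash
python3 - <<'E'
from h import *
s=sensors.read_state()
for v in(150,188,225):
    p=atz("wrist",251,v,.108,s);print(p,totool([*p[:2],.089],s))
E
python3 -m crank '[[[0,-0.03,1],0],[[0,0,1],0],[[0,0,0.7],0],[[0,0,0.37],0],[[0,0,0],0]]'
python3 -m crank '[[[0,0,0],0],[[0,0,0],0],[[0,0,0],0],[[0,0,0],0]]' 0 15
python3 -c "
from h import *
s=sensors.read_state();print(s)"
```

```text
[ 0.52572049 -0.04408391  0.108     ] [1.33437065 0.00482521 3.0786648 ]
[ 0.52940234 -0.07481791  0.108     ] [0.3025787  0.0048838  3.07879346]
[ 0.53320101 -0.1065885   0.108     ] [-0.76398376  0.00470114  3.07892628]
time: 16.1
ee_pos: [0.5293, -0.0836, 0.0887]
eef_rot: [0.664, 0.748, -0.0, 0.0]
ft_force: [0.3, -0.4, 0.1]
width: 0.0521
grip_force: 0.0
time: 16.6
ee_pos: [0.5292, -0.0836, 0.0886]
eef_rot: [0.664, 0.748, 0.0, 0.0]
ft_force: [0.6, 0.3, 0.8]
width: 0.0202
grip_force: 0.0
{'time': 16.6, 'joint_positions': array([-0.61919829,  0.32619569,  0.80956854,  1.88906066, -0.27265804,
        1.03963129,  0.42234598]), 'joint_vel': array([ 0.0017022 ,  0.00313507, -0.00144195,  0.00163663, -0.00183883,
       -0.00175616,  0.00074319]), 'joint_torque': array([-4.30562563e-03, -4.18327081e+01,  9.41506505e+00, -3.32336926e+01,
       -3.12906364e-02,  6.75495970e-02, -1.08271051e-03]), 'ee_pos': array([ 0.52918136, -0.08357029,  0.08859057]), 'eef_rot': array([6.64029648e-01, 7.47706227e-01, 1.46301650e-04, 4.68561420e-05]), 'ft_force': array([0.61618663, 0.33696757, 0.81823217]), 'torque': array([-0.03658876,  0.04461737,  0.02145364]), 'grip_force': 0.0, 'width': 0.020241348182677175}
```

```bash
python3 -m crank '[[[0,0,0],0],[[0,0,0],0],[[0,0,0],0]]' 0 20
python3 -m crank '[[[0,0.045,-0.112],0],[[0,0.053,-0.109],0],[[0,0.06,-0.105],0],[[0,0.068,-0.1],0]]'
cat >ck.py <<'E'
from h import *
s=sensors.read_state();a=vision.camera("scene")[100:175,150:215].astype(int)
m=(a[...,0]>130)&(a[...,1]<80)&(a[...,2]<80);v,u=np.nonzero(m)
yw=np.radians(6.6);d=s["ee_pos"]-[.5642,.0344,.09-.019];X=d[0]*np.cos(yw)+d[1]*np.sin(yw)
f=s["ft_force"];fx=f[0]*np.cos(yw)+f[1]*np.sin(yw);ph=np.arctan2(X,d[2])
ft=fx*np.cos(ph)-f[2]*np.sin(ph);fr=fx*np.sin(ph)+f[2]*np.cos(ph)
h=v.mean()+100 if len(v) else -1
print(f"phi {np.degrees(ph):.1f} rad {np.hypot(X,d[2])*1e3:.1f} ftan {ft:.1f} frad {fr:.1f} fy {f[1]:.1f} head row {h:.1f} n {len(v)} t {s['time']:.1f}")
import sys
if len(sys.argv)>1: sys.exit(1 if abs(ft)>7.5 or h>float(sys.argv[1]) or h<0 else 0)
E
python3 ck.py
```

```text
time: 16.98
ee_pos: [0.5289, -0.0836, 0.0884]
eef_rot: [0.664, 0.748, -0.0, -0.0]
ft_force: [-1.9, -0.6, 2.1]
width: 0.0167
grip_force: 20.0
time: 17.48
ee_pos: [0.5359, -0.0828, 0.1014]
eef_rot: [0.664, 0.748, -0.0, -0.0]
ft_force: [-0.8, -0.9, -3.7]
width: 0.0165
grip_force: 20.0
phi -53.9 rad 51.5 ftan -3.5 frad -1.4 fy -0.9 head row 124.2 n 111 t 17.5
```

```bash
python3 -m crank '[[[0,0.075,-0.095],0],[[0,0.081,-0.09],0],[[0,0.087,-0.084],0],[[0,0.093,-0.078],0]]' >/dev/null; python3 ck.py 129 &&
python3 -m crank '[[[0,0.036,-0.027],0],[[0,0.036,-0.027],0]]' >/dev/null && python3 ck.py 129 &&
python3 -m crank '[[[0,0.038,-0.025],0],[[0,0.038,-0.025],0]]' >/dev/null && python3 ck.py 129 &&
python3 -m crank '[[[0,0.039,-0.023],0],[[0,0.039,-0.023],0]]' >/dev/null && python3 ck.py 129 &&
python3 -m crank '[[[0,0.04,-0.021],0],[[0,0.04,-0.021],0]]' >/dev/null && python3 ck.py 129 &&
python3 -m crank '[[[0,0.041,-0.019],0],[[0,0.041,-0.019],0]]' >/dev/null && python3 ck.py 129 &&
python3 -m crank '[[[0,0.042,-0.017],0],[[0,0.042,-0.017],0]]' >/dev/null && python3 ck.py 129 &&
python3 -m crank '[[[0,0.043,-0.014],0],[[0,0.043,-0.014],0]]' >/dev/null && python3 ck.py 129 &&
python3 -m crank '[[[0,0.044,-0.012],0],[[0,0.044,-0.012],0]]' >/dev/null && python3 ck.py 129 &&
python3 -m crank '[[[0,0.044,-0.01],0],[[0,0.044,-0.01],0]]' >/dev/null && python3 ck.py 129 &&
python3 -m crank '[[[0,0.045,-0.0075],0],[[0,0.045,-0.0075],0]]' >/dev/null && python3 ck.py 129 &&
python3 -m crank '[[[0,0.045,-0.005],0],[[0,0.045,-0.005],0]]' >/dev/null && python3 ck.py 129 &&
python3 -m crank '[[[0,0.045,-0.002],0],[[0,0.045,-0.002],0]]' >/dev/null && python3 ck.py 129
```

```text
phi -37.6 rad 51.4 ftan -4.1 frad -5.2 fy -2.2 head row 124.5 n 113 t 18.0
phi -35.0 rad 51.4 ftan -3.4 frad -6.1 fy -2.9 head row 124.8 n 108 t 18.3
phi -31.9 rad 51.4 ftan -3.8 frad -6.6 fy -3.1 head row 124.2 n 110 t 18.6
phi -28.8 rad 51.4 ftan -3.6 frad -9.0 fy -5.6 head row 125.1 n 105 t 18.9
phi -25.9 rad 51.4 ftan -4.1 frad -9.7 fy -5.4 head row 124.8 n 111 t 19.2
phi -23.1 rad 51.4 ftan -2.9 frad -9.7 fy -4.6 head row 124.0 n 105 t 19.5
phi -20.2 rad 51.4 ftan -3.3 frad -10.0 fy -4.7 head row 124.6 n 108 t 19.8
phi -17.3 rad 51.4 ftan -3.3 frad -9.7 fy -5.1 head row 124.5 n 110 t 20.1
phi -14.5 rad 51.3 ftan -2.8 frad -9.8 fy -5.7 head row 124.4 n 112 t 20.4
phi -11.6 rad 51.3 ftan -3.1 frad -9.9 fy -5.7 head row 125.1 n 112 t 20.7
phi -8.6 rad 51.3 ftan -2.4 frad -8.7 fy -6.1 head row 129.8 n 111 t 21.0
```

```bash
python3 -m crank '[[[0,0,0.01],0],[[0,0,0.01],0]]' >/dev/null; python3 ck.py; python3 - <<'E'
from h import *
a=vision.camera("scene");w=vision.camera("wrist")
c=lambda i,x,y:cv2.resize(i[y:y+75,x:x+100],(400,300),interpolation=cv2.INTER_CUBIC)
cv2.imwrite("pics/m6.png",np.hstack([c(a,130,105),cv2.resize(w[:225,150:450],(400,300))])[:,:,::-1])
E
```

```text
phi -8.4 rad 51.0 ftan -2.8 frad -5.3 fy -6.3 head row 130.3 n 112 t 21.3
```

View pics/m6.png

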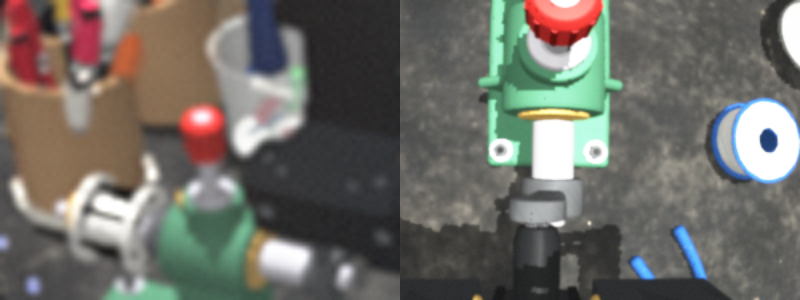

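The pin has dropped partway: its head is at scene row 130 against 124.5 before, with a short length of shank still showing. I'll work out the tip height from that.

```bash
python3 - <<'E'
from h import *
m=vision.camera_model("scene");f=192/np.tan(np.radians(m["vertical_fov"]/2))
for t in(104,90,80,70,66,60,54):
    q=m["camera_from_world"]@np.array([.5642,.0344,(t+88)/1e3,1]);print(t,f*q[1]/q[2]+m["cy"])
E
```

```text
104 127.78972986836371
90 133.4036378575084
80 137.34291464699362
70 141.22476930818527
66 142.76171340195762
60 145.0504483043813
54 147.31939646316192
```

Tip height is about 89 mm, so the pin is only partly in and the hole is not quite lined up. I'll creep forward one degree at a time.

```bash
python3 -m crank '[[[0,0.03,0],0],[[0,0,0],0]]' >/dev/null; python3 ck.py 134 && python3 -m crank '[[[0,0.03,0],0],[[0,0,0],0]]' >/dev/null && python3 ck.py 134 && python3 -m crank '[[[0,0.03,0],0],[[0,0,0],0]]' >/dev/null && python3 ck.py 134
```

```text
phi -7.2 rad 51.0 ftan -2.6 frad -5.1 fy -4.9 head row 131.2 n 114 t 21.7
phi -6.1 rad 51.0 ftan -2.9 frad -4.3 fy -5.3 head row 132.1 n 115 t 22.0
phi -5.1 rad 51.0 ftan -2.3 frad -3.4 fy -5.3 head row 134.3 n 113 t 22.3
```

Sinking as it lines up; I'll continue the same way.

```bash
python3 -m crank '[[[0,0,0],0],[[0,0,0],0]]' >/dev/null; python3 ck.py 137.5 && python3 -m crank '[[[0,0.03,0],0],[[0,0,0],0]]' >/dev/null && python3 ck.py 137.5 && python3 -m crank '[[[0,0.03,0],0],[[0,0,0],0]]' >/dev/null && python3 ck.py 137.5 && python3 -m crank '[[[0,0.03,0],0],[[0,0,0],0]]' >/dev/null && python3 ck.py 137.5
```

```text
phi -5.1 rad 51.0 ftan -2.6 frad -4.2 fy -5.0 head row 134.8 n 108 t 22.6
phi -4.1 rad 51.0 ftan -3.4 frad -3.0 fy -4.7 head row 134.8 n 112 t 22.9
phi -3.0 rad 51.0 ftan -2.8 frad -3.2 fy -4.3 head row 134.5 n 111 t 23.2
phi -2.0 rad 50.9 ftan -3.2 frad -3.1 fy -5.3 head row 134.0 n 113 t 23.5
```

```bash
python3 - <<'E'
from h import *
a=vision.camera("scene").astype(int)
m=(a[...,0]>130)&(a[...,1]<80)&(a[...,2]<80);m[:100]=0;m[175:]=0;m[:,:150]=0;m[:,215:]=0
v,u=np.nonzero(m);print(u.min(),u.max(),v.min(),v.max(),u.mean(),v.mean())
for i in range(126,162):print(i,*[tuple(a[i,c]) for c in(178,181,184)])
M=vision.camera_model("scene");f=192/np.tan(np.radians(M["vertical_fov"]/2))
for z in(.13,.142,.150,.154,.166,.174,.178,.202):
    q=M["camera_from_world"]@np.array([.5642,.0344,z,1]);print(z,f*q[0]/q[2]+M["cx"],f*q[1]/q[2]+M["cy"])
E
```

```text
150 185 100 151 170.72072072072072 134.80180180180182
126 (np.int64(132), np.int64(109), np.int64(83)) (np.int64(128), np.int64(104), np.int64(80)) (np.int64(134), np.int64(121), np.int64(109))
127 (np.int64(134), np.int64(110), np.int64(85)) (np.int64(130), np.int64(106), np.int64(81)) (np.int64(129), np.int64(113), np.int64(99))
128 (np.int64(133), np.int64(106), np.int64(81)) (np.int64(129), np.int64(105), np.int64(82)) (np.int64(127), np.int64(110), np.int64(93))
129 (np.int64(133), np.int64(108), np.int64(82)) (np.int64(128), np.int64(105), np.int64(81)) (np.int64(124), np.int64(105), np.int64(88))
130 (np.int64(133), np.int64(109), np.int64(82)) (np.int64(130), np.int64(108), np.int64(85)) (np.int64(116), np.int64(99), np.int64(82))
131 (np.int64(134), np.int64(109), np.int64(85)) (np.int64(128), np.int64(105), np.int64(83)) (np.int64(99), np.int64(85), np.int64(70))
132 (np.int64(131), np.int64(108), np.int64(82)) (np.int64(123), np.int64(102), np.int64(80)) (np.int64(78), np.int64(68), np.int64(60))
133 (np.int64(132), np.int64(107), np.int64(84)) (np.int64(104), np.int64(87)
[... 3556 characters left out ...]
int64(71), np.int64(104), np.int64(84)) (np.int64(73), np.int64(109), np.int64(89))
160 (np.int64(69), np.int64(98), np.int64(80)) (np.int64(71), np.int64(102), np.int64(84)) (np.int64(70), np.int64(102), np.int64(82))
161 (np.int64(68), np.int64(97), np.int64(81)) (np.int64(72), np.int64(103), np.int64(85)) (np.int64(69), np.int64(100), np.int64(83))
0.13 182.13491442381866 151.79895012368058
0.142 181.54552142118763 147.31939646316192
0.15 181.14689830510932 144.28974794201392
0.154 180.9458486171403 142.76171340195762
0.166 180.33562470549924 138.12383893632014
0.174 179.92280871235724 134.9863205318854
0.178 179.71456874820979 133.4036378575084
0.202 178.43878617411107 123.70732915632168
```

The earlier head-row readings were polluted by red objects in the background. The clean column profile puts the head's top face at about row 141 and its bottom at about 147.5. That gives a tip height of roughly 60–66 mm, so the pin has dropped onto the ball stop. I'll release the crank and go over the pin.

```bash
python3 -m crank '[[[0,0,0],0],[[0,0,0],0],[[0,0,0],0],[[0,0,-0.5],0],[[0,0,-1],0],[[0,0,-1],0],[[0,0,-0.7],0],[[0,0,0],0]]' 0.5
python3 - <<'E'
from h import *
s=sensors.read_state();print(s["ee_pos"],totool([.5645,.0342,.2],s))
a=vision.camera("wrist").astype(int)
m=((a[...,0]>120)&(a[...,1]<70)&(a[...,2]<70)).astype(np.uint8)
n,_,st,c=cv2.connectedComponentsWithStats(m)
for i in range(1,n):
    if st[i,4]>40:print(st[i],c[i],atz("wrist",*c[i],.16,s))
E
```

```text
time: 24.62
ee_pos: [0.5768, -0.0782, 0.2199]
eef_rot: [0.664, 0.748, 0.001, 0.001]
ft_force: [-0.4, 1.1, 0.7]
width: 0.0436
grip_force: 0.0
[ 0.57676315 -0.07821686  0.21992961] [3.76917851 0.03400538 0.66503822]
[78 12  7 34 72] [82.79166667 29.61111111] [0.4203932 0.0526324 0.16     ]
[240  60  24  12  98] [251.05102041  67.06122449] [0.56492985 0.02485123 0.16      ]
[106  88  13  51 109] [112.59633028 111.26605505] [ 0.45941283 -0.01665473  0.16      ]
```

```bash
python3 -m crank '[[[0.5,0,0],0],[[1,0,0],0],[[1,0,0],0],[[1,0,0],0],[[0.27,0.03,0],0],[[0,0,0.5],0],[[0,0,0.5],0],[[0,0,0.3],0],[[0,0,0],0],[[0,0,0],0]]' 0 20
python3 - <<'E'
from h import *
s=sensors.read_state();print(s["ee_pos"],s["ft_force"])
a=vision.camera("scene").astype(int)[130:160,165:195]
for c in(14,16):print([int(x[0]-x[1]) for x in a[:,c]])
E
```

```text
time: 25.92
ee_pos: [0.5635, 0.034, 0.1788]
eef_rot: [0.664, 0.747, 0.0, 0.0]
ft_force: [0.4, -1.0, -0.4]
width: 0.0006
grip_force: 0.0
[0.56349065 0.03401974 0.1788015 ] [ 0.37620544 -1.00857541 -0.41272941]
[0, 0, -1, 1, 1, -3, 2, 14, 41, 44, 28, 31, 64, 101, 108, 101, 93, 91, 91, 91, 83, 63, 32, 7, 0, -1, -7, -18, -29, -29]
[0, -2, 2, 0, 1, 1, 1, 14, 42, 48, 30, 32, 70, 104, 110, 98, 91, 89, 92, 92, 89, 74, 42, 10, 1, 0, -3, -10, -24, -31]
```

Now I'll descend slowly until contact, checking the force.

```bash
c(){ python3 -c "
from h import *
import sys
s=sensors.read_state();print(s['ee_pos'],s['ft_force'].round(1));sys.exit(s['ft_force'][2]>4)"; }
python3 -m crank '[[[0,0,0.12],0],[[0,0,0.12],0],[[0,0,0],0]]' >/dev/null; c && python3 -m crank '[[[0,0,0.1],0],[[0,0,0],0]]' >/dev/null && c && python3 -m crank '[[[0,0,0.07],0],[[0,0,0],0]]' >/dev/null && c && python3 -m crank '[[[0,0,0.07],0],[[0,0,0],0]]' >/dev/null && c && python3 -m crank '[[[0,0,0.07],0],[[0,0,0],0]]' >/dev/null && c
```

```text
[0.56310663 0.03443167 0.17102785] [-0.1 -0.6 -0.1]False
```

```bash
cat >c.py <<'E'
from h import *
import sys
s=sensors.read_state();print(s['ee_pos'].round(4),s['ft_force'].round(1),s['time']);sys.exit(int(s['ft_force'][2]>float(sys.argv[1])))
E
python3 -m crank '[[[0,0,0.1],0],[[0,0,0],0]]' >/dev/null && python3 c.py 4 && python3 -m crank '[[[0,0,0.07],0],[[0,0,0],0]]' >/dev/null && python3 c.py 4 && python3 -m crank '[[[0,0,0.07],0],[[0,0,0],0]]' >/dev/null && python3 c.py 4 && python3 -m crank '[[[0,0,0.07],0],[[0,0,0],0]]' >/dev/null && python3 c.py 4
```

```text
[0.5632 0.0344 0.1681] [-0.7  0.8  0.2] 26.6
[0.5632 0.0343 0.1661] [-0.3 -0.9 -0.9] 26.85
[0.5632 0.0344 0.164 ] [ 1.2 -0.5  0.3] 27.1
[0.5632 0.0344 0.1619] [ 0.4 -0.1  0.1] 27.35
```

```bash
python3 -m crank '[[[0,0,0.05],0],[[0,0,0],0]]' >/dev/null && python3 c.py 16 && python3 -m crank '[[[0,0,0.05],0],[[0,0,0],0]]' >/dev/null && python3 c.py 16 && python3 -m crank '[[[0,0,0.05],0],[[0,0,0],0]]' >/dev/null && python3 c.py 16 && python3 -m crank '[[[0,0,0.05],0],[[0,0,0],0]]' >/dev/null && python3 c.py 16 && python3 -m crank '[[[0,0,0.04],0],[[0,0,0],0]]' >/dev/null && python3 c.py 16
```

```text
[0.5636 0.0343 0.1609] [ 0.4 -0.9  3.4] 27.6
[0.5634 0.0344 0.1591] [ 0.5 -0.4  2.3] 27.85
[0.5633 0.0343 0.1575] [ 1.5 -1.1  2.6] 28.1
[0.5633 0.0343 0.1559] [ 1.1 -0.8  2.1] 28.35
[0.5634 0.0342 0.1549] [ 0.6 -0.4  3.7] 28.6
```

```bash
python3 -m crank '[[[0,0,0.04],0],[[0,0,0],0]]' >/dev/null && python3 c.py 14 && python3 -m crank '[[[0,0,0.04],0],[[0,0,0],0]]' >/dev/null && python3 c.py 14 && python3 -m crank '[[[0,0,0.04],0],[[0,0,0],0]]' >/dev/null && python3 c.py 14 && python3 -m crank '[[[0,0,0.04],0],[[0,0,0],0]]' >/dev/null && python3 c.py 14
```

```text
[0.5637 0.0342 0.1546] [-2.7 -0.8 12.2] 28.85
[0.5639 0.0342 0.1544] [-6.7 -0.5 23.9] 29.1
```

The push stops hard at 0.154 m with the head on the bush. I'll back off and verify.

```bash
python3 -m crank '[[[0,0,-0.1],0],[[0,0,-0.5],0],[[0,0,-1],0],[[0,0,-1],0],[[0,0,-1],0],[[0,0,-1],0],[[0,0,0],0],[[0,0,0],0]]'
python3 - <<'E'
from h import *
a=vision.camera("scene").astype(int)[130:162,165:195]
for c in(14,16):print([int(x[0]-x[1]) for x in a[:,c]])
print(sensors.read_state()["ft_force"])
E
```

```text
time: 30.1
ee_pos: [0.563, 0.0345, 0.2901]
eef_rot: [0.664, 0.748, -0.0, -0.0]
ft_force: [0.1, -0.5, -1.0]
width: 0.0006
grip_force: 0.0
[23, 23, 23, 23, 16, 7, 1, 2, 2, 1, 15, 38, 46, 44, 58, 92, 112, 106, 92, 88, 90, 90, 81, 68, 40, 10, -6, -18, -28, -29, -28, -28]
[23, 21, 20, 15, 8, 3, 1, 1, 0, 6, 21, 41, 34, 23, 45, 89, 112, 109, 95, 89, 89, 91, 93, 87, 57, 20, 0, -12, -24, -30, -30, -29]
[ 0.31202482 -0.50140317 -0.35533245]
```

```bash
python3 -c "
from bench import r
print(r.close_job())"
```

```text
the job is handed in; nothing more can be done
None
```

The spindle is locked and the job is handed in at about 30 s: the pin dropped into the cross-hole and its head was pushed down onto the bush (pin tip about 54 mm), but I did not turn the crank on against the pin to feel it stop.

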